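# Turn the attachment plate rubber side up over the ramp edge

## Robot

A 6-joint arm with a two-finger parallel gripper is mounted at the origin on the work surface. World frame = base frame: x ahead of the robot, y to its left, z up, the work surface at z = 0. Lengths are in mm, angles in rad, forces in N, time in s.
With the tool pointing down it reaches from about 275 to 825 mm from the base axis. Payload 4.9 kg.
Tool frame: the origin (TCP) lies at the very end of the fingers, on their centre line; the grasp point (between the pads) lies 19 mm behind it; z points along the fingers, y is the direction in which the jaws open and shut (so a half turn about z gives the same grasp; the last joint's range is limited). The gripper opens to 85 mm and grips with 20 to 120 N. Pads are 22 mm wide; open, the fingers measure 114 mm over their backs; the gripper's body (76 mm by 85 mm) begins 54 mm behind the grasp point. The pads swing forward as they close: fully open they stand 13 mm farther back than shut.
Start: joints at [1.157, 0.326, -0.193, 1.052, 0, 1.437], TCP at [151.884, 528.63, 191.481] pointing down, gripper open.
Joint ranges: [-2.65, 2.65], [-0.97, 1.79], [-1.3, 1.35], [-1.93, 2.1], [-1.47, 1.37], [-3.14, 3.14]. Speed limits (rad/s): [2.57, 2.57, 3.14, 3.14, 3.14, 3.14].

## Interface

Orientations are given as [roll, pitch, yaw] about the fixed x, y, z axes, in that order (R = Rz(yaw) Ry(pitch) Rx(roll)).
In Python, from bench import bot, solve_ik, imaging gives the robot as it stands. Calls block until the motion is done:
- bot.move_ptp(position, orientation): joint-space move of the TCP to a pose.
- bot.movel(position, rot=None, max_speed=150, threshold=None): straight line of the TCP; rot=None keeps the orientation; max_speed is the mean speed in mm/s. With threshold (N) it stops when the force on the tool has changed by that much, and returns True; else False.
- bot.move_j(angles): joint-space move.
- bot.grip(opening, effort=None): opening from 0.0 (shut) to 1.0 (fully open); effort is the grip in N (None keeps the last); returns when the fingers have stopped.
- bot.dwell(seconds).
- solve_ik(position, orientation): joint angles nearest the present ones, or None.
- bot.get_state(): the state.
- imaging.capture(name): name is "scene" or "top" or "wrist"; returns the picture (384x512x3 uint8, blue, green, red); there is no depth.
- imaging.camera_model(name): a dict with "K" (3x3 intrinsics, pixels), "k1" (the pictures are not rectified: a ray, as slopes to the right and down, at radius r is drawn at 1 + k1 r^2 times it, then the intrinsics apply), "position" and "rotation" of the camera in the world. Camera axes: x right, y up, looking along -z (the intrinsics and any distortion apply to the point x, -y, -z); pixel columns grow to the right and rows downward; lengths in mm; the calibration is good to about 2 mm. A picture is of the moment at which its call begins: read the wrist's pose just before it. camera_model takes no time and is no camera call; for the wrist camera it gives the pose at the moment of the call.
A pose or a line that the arm cannot do raises bot.IKError and nothing moves.
- bot.sign_off(): hands the job in, once; it reports no verdict.
The state is a dict: "t": time; "qpos": joint angles; "joint_velocities": joint speeds; "effort": joint torques, N m; "tcp_pos": TCP position; "orientation": TCP orientation; "contact_force": force on the tool from outside, world axes, zero at the start; "wrist_torque": the same for the moment, N m; "opening": opening from 0.0 (shut) to 1.0 (fully open).
Only numpy, scipy, OpenCV 4.12 (cv2) and the standard library are available. Lean on these libraries where they do the work, as an engineer would, in place of code of your own. Each camera call takes 0.05 s, during which the arm holds its last target. There are 200 camera calls.

## Task

Pick up the rectangular attachment plate (not the round one, not the long narrow bar) from the bench and turn it over by dropping it onto the top edge of the steel ramp, its middle a little past the edge on the tray side and its long sides pointing straight over the edge, so that it tips and flips as it falls. It should end lying flat in the tray below the ramp with its rubber face up.

Things in the scene. Friction and masses are not known exactly. Their poses are not given: they have to be found in the camera images.
- plate_center (a point): Centre (half-way up) of the rectangular plate: rigid, 90 mm long (x axis), 50 wide (y), 12 thick (z), about 120 g; aluminium with four dark screw holes on its +z face, black rubber on its -z face. Starts flat on the bench, rubber down, right of the robot, at any of three spots. Two plates of like material near it are not wanted: a 68 mm disc and a 125 x 30 mm bar.
- ramp_edge (a point): Middle of the fixed ramp's top edge, 148 mm above the bench, 140 above the tray. Steel sheet 160 mm wide; x level, out over the tray; y along the edge; z up. Behind (-x) it slopes down 34 deg for 150 mm, open beneath. A plate dropped level from 5-30 mm above, its long axis along x, its centre 15-35 mm past the edge (+x), tips over the edge and lands upside down in the tray.
- tray (a point): Point on the fixed tray's plywood floor, 8 mm above the bench, 85 mm beyond the ramp edge; x away from the ramp, y along the edge, z up. The floor is 204 mm wide (y) and runs from x = -215 mm (under the ramp) to x = +120 mm, with green rims 12 mm above it all round. A flipped plate lands between the ramp edge and the far rim.
There are look-alikes about, which are no part of the job. What is shaped like the part that bears plate_center but red is not meant.

How it is judged (in metres and radians):
On the way, in this order (a step that is already met when the one before it is completed fails the run):
1. the rectangular plate is lifted off the bench (height (world z) of plate_center above 0.05 m), for 0.1 s.
2. the plate is let go at the top edge of the ramp (horizontal distance between plate_center and ramp_edge below 0.07 m and height (world z) of plate_center above 0.1 m and contact force between plate and the fingers below 0.05 N).
At the end, for the whole second after the job is handed in: The rectangular plate lies still in the tray, inside its rims, rubber face up and flat to within 10 degrees, let go (angle between plate_center's own z axis and vertical above 2.96 rad and x of plate_center in the frame of tray between -0.14 and 0.12 m and y of plate_center in the frame of tray between -0.1 and 0.1 m and height (world z) of plate_center below 0.025 m and linear speed of plate below 0.02 m/s); the robot touches nothing.
It also fails if it takes over 40 s, if anything falls off the work surface, if the arm or the gripper's body presses on something with over 40 N, if the wrist force passes 120 N, or if a joint passes its speed limit or range.

## Working session

There is one attempt and no reset: what is moved stays moved. The work goes in short steps, each a Python script; the robot and the scene stay as the last script left them, time stands still between calls to the robot, and variables do not carry over. Pictures are saved under pics/ and viewed, about 8 in all and at most 12, crops included, and the job is handed in when it is done.

```bash
ls; mkdir -p pics; cat > h.py <<'E'
import numpy as np, cv2
from bench import bot, solve_ik, imaging
def ray(cm,u,v):
    K=np.array(cm["K"]);d=np.array([(u-K[0,2])/K[0,0],(v-K[1,2])/K[1,1]]);s=d.copy()
    for _ in range(20): s=d/(1+cm["k1"]*(s@s))
    R=np.array(cm["rotation"]);return np.array(cm["position"],float),R@np.array([s[0],-s[1],-1])
def onz(cm,u,v,z):
    p,d=ray(cm,u,v);return p+d*(z-p[2])/d[2]
def proj(cm,P):
    K=np.array(cm["K"]);c=np.array(cm["rotation"]).T@(np.array(P,float)-cm["position"])
    s=np.array([c[0],-c[1]])/-c[2];s=s*(1+cm["k1"]*(s@s));return K[0,0]*s[0]+K[0,2],K[1,1]*s[1]+K[1,2]
def tri(c1,a,c2,b):
    p,d=ray(c1,*a);q,e=ray(c2,*b)
    s=np.linalg.lstsq(np.c_[d,-e],q-p,rcond=None)[0];A=p+s[0]*d;B=q+s[1]*e
    return (A+B)/2,np.linalg.norm(A-B)
E
python3 - <<'E'
from h import *
for n in ("scene","top"):
    im=imaging.capture(n);cv2.imwrite(f"pics/{n}0.png",im);cm=imaging.camera_model(n);print(n,cm)
a=[cv2.imread(f"pics/{n}0.png") for n in ("scene","top")]
for n,i in zip(("scene","top"),a): cv2.imwrite(f"pics/{n}0b.png",cv2.resize(i,(800,600),interpolation=cv2.INTER_CUBIC))
print(bot.get_state())
E
```

```text
pics
scene {'K': array([[355.92214879,   0.        , 255.53179105],
       [  0.        , 355.92214879, 188.91681274],
       [  0.        ,   0.        ,   1.        ]]), 'k1': -0.014765116124502117, 'position': array([1107.26767119,   64.06972232,  723.29283779]), 'rotation': array([0.8686622 , 0.01947177, 1.79264241])}
top {'K': array([[360.09186567,   0.        , 250.31018992],
       [  0.        , 360.09186567, 192.7452774 ],
       [  0.        ,   0.        ,   1.        ]]), 'k1': 0.027296697365430313, 'position': array([ 290.0173296 ,  -95.9400614 , 1029.61932127]), 'rotation': array([ 0.13736739, -0.03751122, -1.56516065])}
{'t': 0.1, 'qpos': array([ 1.15681591e+00,  3.26862960e-01, -1.93438960e-01,  1.05198261e+00,
        2.63078779e-05,  1.43662169e+00]), 'joint_velocities': array([-1.41125571e-03, -4.44060147e-05,  2.72990718e-03, -7.33829467e-04,
       -2.87171313e-04,  2.63191263e-03]), 'effort': array([ 8.96057427e-04, -4.44239616e+01,  2.63037872e+01,  7.92264909e-03,
       -5.20408344e-05, -2.19421179e-05]), 'tcp_pos': array([151.63827841, 528.11543229, 190.80092469]), 'orientation': array([-3.14012135e+00, -2.25151917e-04,  2.86178669e+00]), 'contact_force': array([ 0.67748695, -0.84352519,  0.12967753]), 'wrist_torque': array([-0.04255016, -0.02836898,  0.0122908 ]), 'opening': 0.9961642786436299}
```

View pics/top0b.png

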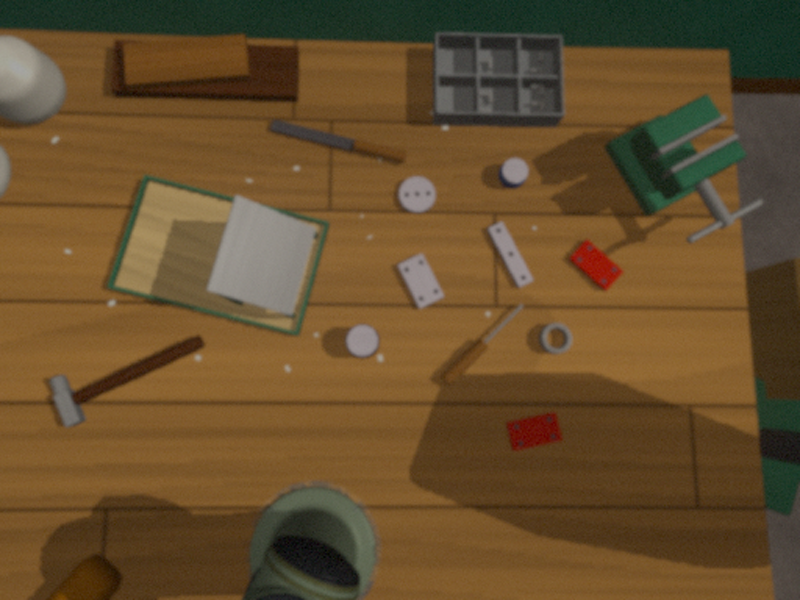

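View pics/scene0b.png

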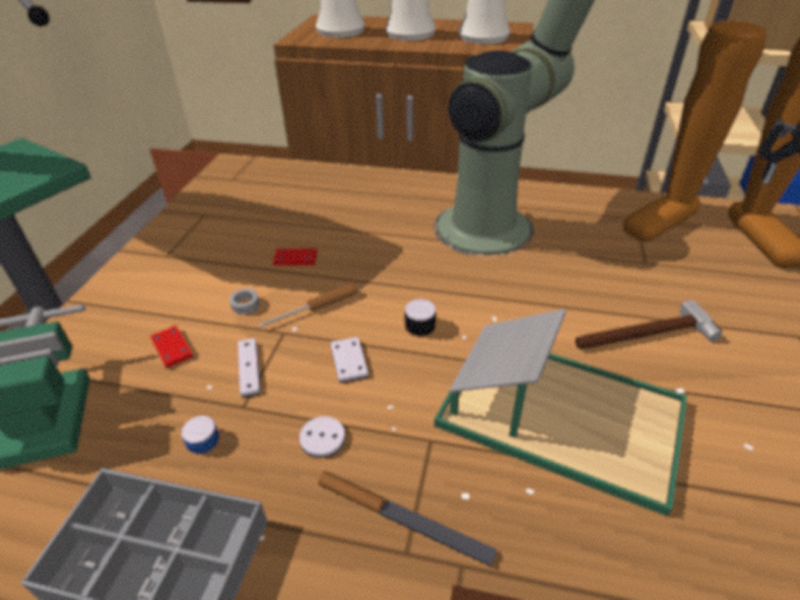

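The top view shows the rectangular plate at about (420,281), the disc at (416,194) and the bar at (511,254) on the 800-px scale. The red look-alikes are at (596,264) and (534,431). The ramp's high edge is the left one, about (237,197)-(208,290), with the tray's open side beyond it to the left. The scene view agrees: plate (349,359), edge (565,310)-(527,385).

```bash
cat >> h.py <<'E'
from scipy.spatial.transform import Rotation as Ro
def cam(n):
    c=dict(imaging.camera_model(n));r=np.array(c["rotation"])
    if r.shape==(3,): c["rotation"]=Ro.from_euler("xyz",r).as_matrix()
    return c
E
python3 - <<'E'
from h import *
T,S=cam("top"),cam("scene");k=.64
print("base px top",np.array(proj(T,[0,0,0]))/k,"scene",np.array(proj(S,[0,0,0]))/k)
o=(lambda p:(np.array(p)+.5)*k-.5)
for name,a,b in [("edgeA",(237,197),(565,310)),("edgeB",(208,290),(527,385)),("lowA",(316,235),(485,325)),("lowB",(295,315),(455,388))]:
    print(name,tri(T,o(a),S,o(b)))
im=cv2.imread("pics/top0.png");hsv=cv2.cvtColor(im,cv2.COLOR_BGR2HSV)
m=((hsv[...,1]<70)&(hsv[...,2]>110)).astype(np.uint8)
cs,_=cv2.findContours(m,cv2.RETR_EXTERNAL,cv2.CHAIN_APPROX_NONE)
for c in cs:
    if cv2.contourArea(c)<80: continue
    z=12
    P=np.array([onz(T,*q,z)[:2] for q in c[:,0].astype(float)],np.float32)
    r=cv2.minAreaRect(P);print(np.array(cv2.minAreaRect(c)[0])/k,r, "area",cv2.contourArea(c))
    if cv2.contourArea(c)>2500: print(cv2.approxPolyDP(cv2.convexHull(c),6,True)[:,0]/k)
x,y=int(350*k),int(150*k)
cv2.imwrite("pics/crop.png",cv2.resize(im[100:220,230:400],None,fx=4,fy=4,interpolation=cv2.INTER_CUBIC))
E
```

```text
base px top [312.18385558 548.83357922] scene [482.70833247 227.93956634]
edgeA (array([548.15468347, 121.46647017, 242.34284149]), np.float64(47.43647957437559))
edgeB (array([454.33102187, 160.05113682,   9.23355315]), np.float64(75.74583071926045))
lowA (array([511.4487491 ,  18.22813492, 165.4037407 ]), np.float64(54.11021079999938))
lowB (array([419.74189621,  26.26446347, -75.92491222]), np.float64(53.738110169192325))
[ 62.68491149 399.66254234] ((252.80018615722656, 434.1498718261719), (83.5946273803711, 20.364501953125), 26.456825256347656) area 175.5
[361.71875 339.84375] ((359.9998779296875, -80.61026000976562), (53.627044677734375, 53.61319351196289), 0.5313406586647034) area 304.0
[556.40625954 337.03126907] ((368.19537353515625, -435.90814208984375), (51.71150588989258, 48.37746047973633), 25.303470611572266) area 232.0
[420.15628815 280.15623093] ((470.80767822265625, -186.45709228515625), (91.96299743652344, 53.26165008544922), 27.147541046142578) area 533.0
[510.05125046 253.55038643] ((523.1912841796875, -354.0888977050781), (125.45211029052734, 31.97351837158203), 
[... 238 characters left out ...]
206.25   289.0625]]
[730.68108559 193.39914322] ((643.4829711914062, -775.8372802734375), (90.6446762084961, 76.1855239868164), 34.148216247558594) area 90.5
[416.40625 193.75   ] ((635.2891845703125, -179.78512573242188), (66.81878662109375, 67.85211944580078), 0.9541541337966919) area 400.5
[514.84375 169.53125] ((685.9607543945312, -367.07708740234375), (44.818641662597656, 46.655460357666016), 88.89268493652344) area 185.0
[  4.6875 168.75  ] ((666.3408813476562, 569.3333740234375), (82.99542999267578, 16.132522583007812), 5.112893104553223) area 110.0
[27.81250179 74.37499762] ((852.1249389648438, 536.6419067382812), (150.528076171875, 113.38113403320312), 4.758083820343018) area 1365.5
```

View pics/crop.png

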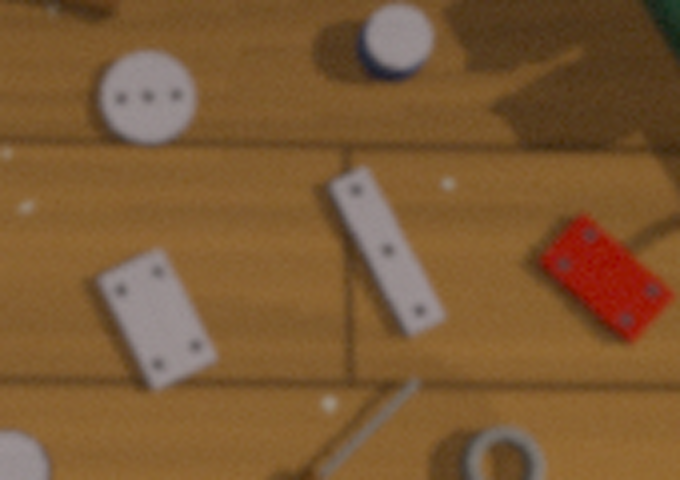

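The crop shows the four-hole aluminium rectangle at crop (157,319), which is the one wanted. It measures 92x53 mm; the bar has 3 holes, the disc is round, and the other four-hole plate at (605,278) is red. My ramp corners were paired across the views the wrong way round (far and near swapped), so I'll redo them.

```bash
python3 - <<'E'
from h import *
T,S=cam("top"),cam("scene");k=.64
im=cv2.imread("pics/scene0.png");h=cv2.cvtColor(im,cv2.COLOR_BGR2HSV)
o=(lambda p:(np.array(p)+.5)*k-.5)
t=[(235,197),(208,290),(316,234),(296,315)]
s=[(527,385),(565,310),(455,388),(485,325)]
P=[]
for a,b in zip(t,s):
    p,e=tri(T,o(a),S,o(b));P.append(p);print(p.round(1),round(e,1), "top@148/64:",onz(T,*o(a),148 if len(P)<3 else 64).round(1), "scene:",onz(S,*o(b),148 if len(P)<3 else 64).round(1))
# tray outer rim corners at z=20
for a in [(147,178),(328,222),(299,333),(109,288)]: print("tray",onz(T,*o(a),20).round(1))
E
```

```text
[582.2 119.2 137.6] 13.3 top@148/64: [578.4 123.4 148. ] scene: [593.6 111.8 148. ]
[427.4 160.6 145.7] 2.4 top@148/64: [427.1 158.7 148. ] scene: [429.6 161.4 148. ]
[542.6   6.6  57.8] 9.1 top@148/64: [541.7   1.4  64. ] scene: [546.9  11.6  64. ]
[398.   36.9  63.5] 9.3 top@148/64: [398.6  32.2  64. ] scene: [397.4  41.5  64. ]
tray [652.7 314.9  20. ]
tray [576.1 -15.5  20. ]
tray [371.2  31.8  20. ]
tray [448.5 368.1  20. ]
```

```bash
python3 - <<'E'
from h import *
pi=np.pi
y=np.radians(27.2);d=np.radians(49.8)
for a in (y,y-pi):
    for p,w in (((470,-186,150),a),((470,-186,2),a),((508.6,164.4,300),a+d),((508.6,164.4,160),a+d)):
        q=solve_ik(p,[pi,0,w]);print(w.round(2),None if q is None else np.round(q,2))
s=bot.get_state()
bot.movel([152,528,270])
a=y if solve_ik((508.6,164.4,160),[pi,0,y+d]) is not None else y-pi
bot.move_ptp([470,-186,200],[pi,0,a])
cm=cam("wrist");im=imaging.capture("wrist");cv2.imwrite("pics/w1.png",im)
print(bot.get_state()["tcp_pos"],bot.get_state()["t"],a,bot.get_state()["contact_force"])
hsv=cv2.cvtColor(im,cv2.COLOR_BGR2HSV)
m=((hsv[...,1]<70)&(hsv[...,2]>110)).astype(np.uint8)
for c in cv2.findContours(m,cv2.RETR_EXTERNAL,cv2.CHAIN_APPROX_NONE)[0]:
    if cv2.contourArea(c)<800: continue
    P=np.array([onz(cm,*q,12)[:2] for q in c[:,0].astype(float)],np.float32)
    print(np.array(cv2.minAreaRect(c)[0]).round(),cv2.minAreaRect(P),len(cv2.findNonZero(m)))
E
```

```text
0.47 [-0.52  0.28 -0.37  0.92  0.    2.14]
0.47 [-0.52  0.46 -0.55  0.56  0.    2.14]
1.34 [ 0.17  0.25 -0.02  1.3   0.    1.97]
1.34 [ 0.17  0.32 -0.28  0.97  0.    1.97]
-2.67 [-0.52  0.28 -0.37  0.92  0.   -1.  ]
-2.67 [-0.52  0.46 -0.55  0.56  0.   -1.  ]
-1.8 [ 0.17  0.25 -0.02  1.3   0.   -1.17]
-1.8 [ 0.17  0.32 -0.28  0.97  0.   -1.17]
[ 470.26861491 -185.32023925  200.05285117] 3.5917 0.47472955654245763 [-0.34002327 -0.8183614   1.12426063]
[123. 202.] ((344.1260986328125, -74.77751159667969), (59.35837173461914, 59.454349517822266), 45.83106231689453) 11925
[404. 173.] ((526.574951171875, -354.275390625), (125.61499786376953, 30.60543441772461), 26.8299560546875) 11925
[256. 149.] ((473.9469299316406, -187.4255828857422), (90.29669189453125, 50.7216796875), 27.266407012939453) 11925
[498.  50.] ((681.8135986328125, -364.4678955078125), (50.525917053222656, 27.384071350097656), 39.955177307128906) 11925
[326.  20.] ((625.776123046875, -187.24700927734375), (37.1715202331543, 67.6827392578125), 27.1821231842041) 11925
```

View pics/w1.png

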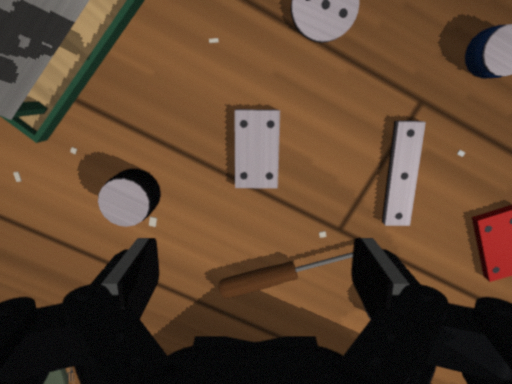

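The wrist view shows the four-hole plate square to the tool at (256,149), measuring 90.3x50.7 mm, with its centre at (473.9,-187.4) and yaw 27.3°. The finger lanes are clear, so I'll grasp it.

```bash
python3 - <<'E'
from h import *
pi=np.pi;a=np.radians(27.27)
bot.grip(.82)
bot.move_ptp([473.5,-187.2,60],[pi,0,a])
hit=bot.movel([473.5,-187.2,3],max_speed=60,threshold=12)
print(hit,bot.get_state()["tcp_pos"])
bot.grip(0.0,effort=60)
print(bot.get_state()["opening"])
bot.movel([473.5,-187.2,270],max_speed=150)
s=bot.get_state();print(s["opening"],s["contact_force"],s["t"])
w=np.radians(77);p=np.array([503,140])+25*np.array([np.cos(w),np.sin(w)])
bot.move_ptp([*p,300],[pi,0,w])
s=bot.get_state();print(s["tcp_pos"],s["orientation"],s["opening"],s["t"])
for n in ("wrist","scene","top"): cv2.imwrite(f"pics/{n}2.png",imaging.capture(n))
i=[cv2.imread(f"pics/{n}2.png") for n in ("wrist","scene")]
i[1]=cv2.resize(i[1][110:350,240:500],(416,384));cv2.imwrite("pics/c2.png",cv2.resize(np.hstack(i),(800,331)))
E
```

```text
False [ 473.82426952 -187.38800439    3.28595607]
-0.0016553047382077126
0.003117257157937001 [0.22603855 0.17918906 0.32502884] 8.2167
[508.78977646 163.46516974 299.80493148] [-3.14152171e+00  5.66940425e-04  1.34244774e+00] -0.0009933724015024862 9.55
```

View pics/c2.png

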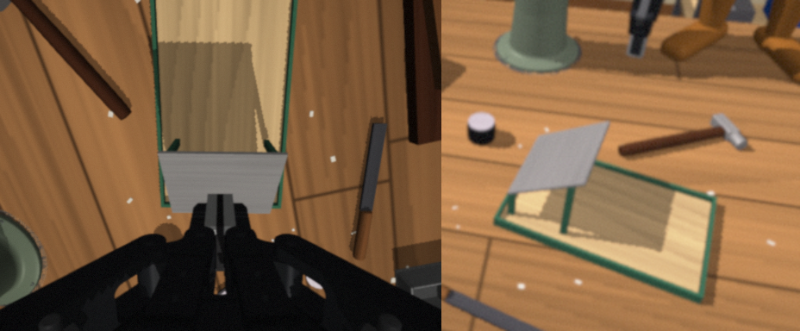

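The gripper closed fully (opening 0), so the grasp missed: the half-open pads stand several mm higher than the shut tips. The wrist picture shows empty fingers, with the ramp's top edge at about row 153, columns 160-286 of the composite. I'll relocate the plate from the new top view and measure the edge from the wrist picture.

```bash
python3 - <<'E'
from h import *
T=cam("top");W=cam("wrist")
im=cv2.imread("pics/top2.png");hsv=cv2.cvtColor(im,cv2.COLOR_BGR2HSV)
m=((hsv[...,1]<70)&(hsv[...,2]>110)).astype(np.uint8)
for c in cv2.findContours(m,cv2.RETR_EXTERNAL,cv2.CHAIN_APPROX_NONE)[0]:
    if cv2.contourArea(c)<200: continue
    P=np.array([onz(T,*q,12)[:2] for q in c[:,0].astype(float)],np.float32)
    r=cv2.minAreaRect(P)
    if r[0][1]<0:print(r)
f=928/800
for u,v in ((160,153),(286,155),(172,213),(272,213)): print(onz(W,u*f,v*f,148 if v<200 else 64).round(1))
cv2.imwrite("pics/top2c.png",cv2.resize(im[100:220,230:400],None,fx=4,fy=4))
E
```

```text
((359.98736572265625, -79.23667907714844), (53.62337875366211, 56.365196228027344), 0.5208074450492859)
((367.31292724609375, -437.03118896484375), (48.865257263183594, 51.685638427734375), 88.12447357177734)
((470.80010986328125, -186.5506591796875), (92.22679901123047, 53.228675842285156), 26.519214630126953)
((523.6976928710938, -353.820556640625), (126.69782257080078, 32.20930099487305), 26.513219833374023)
((635.2890014648438, -179.78514099121094), (66.81877136230469, 67.852294921875), 0.954962968826294)
[433.7 158.8 148. ]
[583.9 121.2 148. ]
[400.7  38.3  64. ]
[560.1   1.3  64. ]
```

View pics/top2c.png

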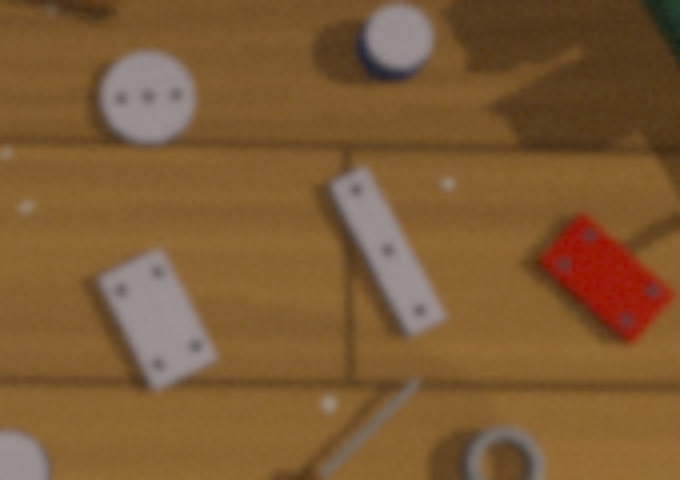

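The crop shows the plate unmoved at (157,319), so nothing was disturbed and the closing pads simply rode over it. I'll go back with the jaws part closed, feel for the bench, lift a little and grip. The wrist view puts the edge middle at (508.8,140), against (503,140) from the top view; I'll check that after the lift.

```bash
python3 - <<'E'
from h import *
pi=np.pi;a=np.radians(27.1)
bot.grip(.7)
bot.move_ptp([473,-187,50],[pi,0,a])
bot.movel([473,-187,12],max_speed=100)
hit=bot.movel([473,-187,-12],max_speed=25,threshold=8)
s=bot.get_state();z=s["tcp_pos"][2];print(hit,s["tcp_pos"],s["contact_force"],s["opening"])
if z<4:
    bot.movel([473,-187,z+3],max_speed=40)
    bot.grip(0.0,effort=50)
    s=bot.get_state();print(s["opening"],s["tcp_pos"],s["contact_force"],s["t"])
    if s["opening"]>.4:
        bot.movel([473,-187,80],max_speed=80);s=bot.get_state();print(s["opening"],s["contact_force"],s["t"])
E
```

```text
False [ 473.1278367  -187.07663114  -11.88540482] [ 0.55970779 -0.11697726 -0.27472438] 0.7018425751470524
-0.0005262123278458194 [ 472.95788577 -186.98373624   -8.93043692] [0.23780503 0.62056569 0.13040089] 14.375
```

```bash
python3 - <<'E'
from h import *
i=[imaging.capture(n) for n in ("wrist","scene","top")]
S=cam("scene");print(proj(S,[473,-187,0]),proj(S,[473,-187,100]))
a=cv2.resize(i[1][100:300,100:366],(400,300));b=cv2.resize(i[0],(400,300));c=cv2.resize(i[2][90:240,180:380],(400,300))
cv2.imwrite("pics/c3.png",np.vstack([np.hstack([b,a]),np.hstack([c,c*0])]))
E
```

```text
(np.float64(222.49900371589), np.float64(231.77193720889858)) (np.float64(219.41627233676581), np.float64(205.2141763989044))
```

View pics/c3.png

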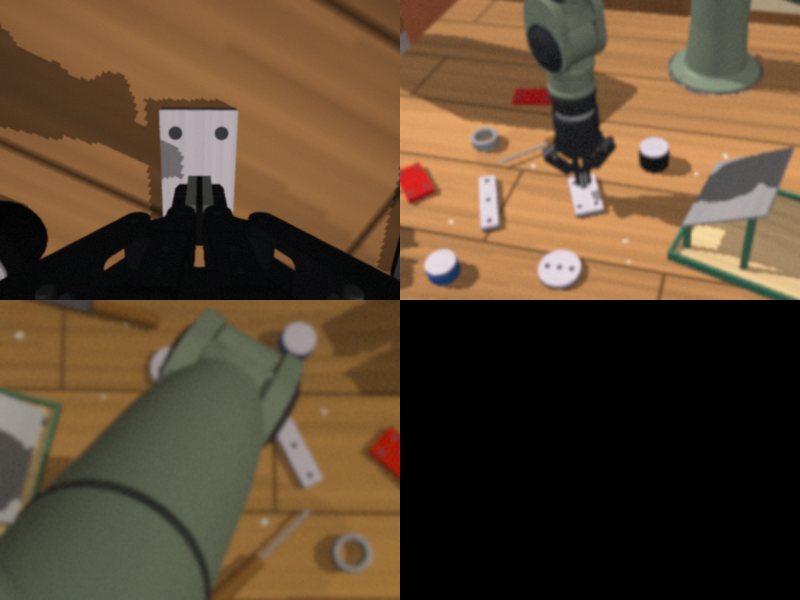

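The wrist and scene panels show the shut fingers hovering over the plate, tip at about (200,178), with no force, although the reported TCP is z = -9. So the fingertips stand some 20+ mm higher than reported. I'll find the real tip height by touch.

```bash
python3 - <<'E'
from h import *
W=cam("wrist");s=bot.get_state();t=s["tcp_pos"]
for dz in (0,10,20,25,30,40):print(dz,np.round(proj(W,t+[0,0,dz]),0))
pi=np.pi
bot.movel([473,-187,12],max_speed=100)
bot.grip(.7)
hit=bot.movel([473,-187,-12],max_speed=80)
hit=bot.movel([473,-187,-50],max_speed=25,threshold=8)
s=bot.get_state();z=s["tcp_pos"][2];print(hit,s["tcp_pos"],s["contact_force"],s["opening"],s["t"])
E
```

```text
0 [252. 212.]
10 [252. 219.]
20 [252. 226.]
25 [252. 230.]
30 [252. 234.]
40 [251. 243.]
True [ 472.8565835  -186.93304296  -44.82132754] [-0.35770909  0.96249925  6.77943167] 0.6943134243527296 17.1167
```

```bash
python3 - <<'E'
from h import *
bot.movel([473,-187,-41.5],max_speed=40)
bot.grip(0.0,effort=50)
s=bot.get_state();print(s["opening"],s["tcp_pos"],s["contact_force"],s["t"])
if s["opening"]>.4:
    bot.movel([473,-187,20],max_speed=80);s=bot.get_state();print(s["opening"],s["contact_force"],s["t"])
i=[imaging.capture(n) for n in ("wrist","scene")]
a=cv2.resize(i[1][100:300,100:366],(400,300));b=cv2.resize(i[0],(400,300))
cv2.imwrite("pics/c4.png",np.hstack([b,a]))
E
```

```text
0.5687219173538872 [ 473.04857011 -187.03640184  -41.2346985 ] [-0.6423051   0.96728905  5.53953624] 17.6167
0.569767565821399 [ 0.62409488 -0.44467811 -1.04467118] 18.5333
```

View pics/c4.png

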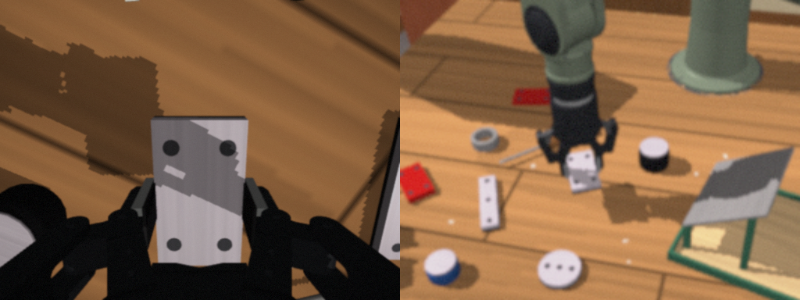

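The plate is held across its width (opening 0.57, about 48 mm) and its four holes show at (171,148), (228,148), (175,244) and (224,244). From the touch point, plate bottom ≈ TCP z + 41. I'll check that from the hole pattern, carry the plate to hover over the edge and look.

```bash
python3 - <<'E'
from h import *
W=cam("wrist");s=bot.get_state();f=1.28;t=s["tcp_pos"];print(t,s["orientation"])
H=[(171,148),(228,148),(224,244),(175,244)];F=[(151,117),(248,117)]
for top in (53,63,73,83):
    h=np.array([onz(W,u*f,v*f,top) for u,v in H]);e=np.array([onz(W,u*f,v*f,top) for u,v in F])
    R=Ro.from_euler("z",s["orientation"][2]).as_matrix()
    print(top,"holes",[np.linalg.norm(h[i]-h[i-1]).round(1) for i in range(4)],"front",np.linalg.norm(e[0]-e[1]).round(1),"ctr tool",(R.T@(h.mean(0)-t))[:2].round(1),"front x",(R.T@(e.mean(0)-t))[:2].round(1))
pi=np.pi;w=np.radians(77);p=np.array([505,140])+25*np.array([np.cos(w),np.sin(w)])
bot.movel([473,-187,180],max_speed=200)
bot.move_ptp([*p,180],[pi,0,w])
s=bot.get_state();print(s["tcp_pos"],s["opening"],s["t"])
W=cam("wrist");i=[imaging.capture(n) for n in ("wrist","scene")]
cv2.imwrite("pics/w5.png",i[0])
a=cv2.resize(i[1][90:290,240:506],(400,300));b=cv2.resize(i[0],(400,300))
cv2.imwrite("pics/c5.png",np.hstack([b,a]))
E
```

```text
[ 472.47057672 -186.69802093   19.37601791] [-3.13909654e+00  1.64372356e-03  4.72958515e-01]
53 holes [np.float64(68.9), np.float64(34.7), np.float64(68.8), np.float64(33.5)] front 57.1 ctr tool [-9.7 -2. ] front x [43.9 -1.9]
63 holes [np.float64(64.3), np.float64(32.4), np.float64(64.2), np.float64(31.3)] front 53.2 ctr tool [-4.2 -2. ] front x [45.7 -1.9]
73 holes [np.float64(59.6), np.float64(30.1), np.float64(59.6), np.float64(29.0)] front 49.4 ctr tool [ 1.2 -2. ] front x [47.6 -1.9]
83 holes [np.float64(55.0), np.float64(27.7), np.float64(55.0), np.float64(26.8)] front 45.6 ctr tool [ 6.7 -2. ] front x [49.4 -1.9]
[510.78229882 163.383789   179.74731243] 0.5704093078739151 20.9083
```

View pics/c5.png

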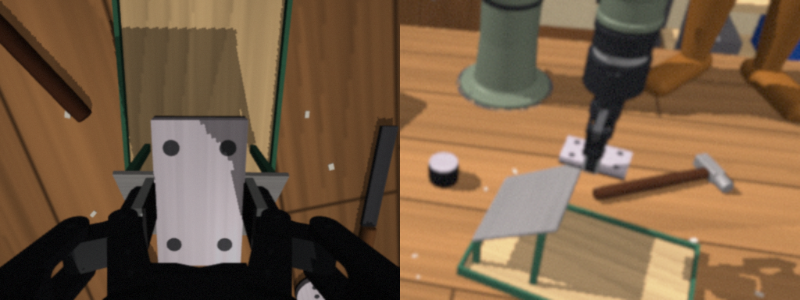

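The wrist panel shows the plate centred over the ramp, long sides square to the edge, with the edge visible at (113,173)-(288,176). The scene panel agrees. I'll compute the overhang, correct it, lower and release.

```bash
python3 - <<'E'
from h import *
W=cam("wrist");s=bot.get_state();t=s["tcp_pos"];pi=np.pi;f=1.28
e=np.array([onz(W,u*f,v*f,148)[:2] for u,v in ((113,173),(288,176))])
H=np.array([onz(W,u*f,v*f,t[2]+53)[:2] for u,v in ((171,148),(228,148),(224,244),(174,244))])
d=e[0]-e[1];w=np.arctan2(d[1],d[0])-pi/2;n=np.array([np.cos(w),np.sin(w)]);c=H.mean(0)
print("edge len",np.linalg.norm(d),"mid",e.mean(0),"edge yaw",np.degrees(w),"plate",c,"past",(c-e.mean(0))@n)
over=(c-np.array([505,140]))@np.array([np.cos(np.radians(77)),np.sin(np.radians(77))]);print("past by top-view edge",over)
past=((c-e.mean(0))@n+over)/2
tgt=t[:2]+(24-past)*n
ok=abs(24-past)<10 and abs(np.degrees(w)-77)<4
print(past,tgt,ok)
if ok:
    yaw=np.radians(77)
    bot.movel([*tgt,119],rot=[pi,0,yaw],max_speed=60)
    bot.dwell(.3);s=bot.get_state();print(s["tcp_pos"],s["orientation"],s["contact_force"])
    cv2.imwrite("pics/s6.png",imaging.capture("scene"))
    bot.grip(1.0);bot.dwell(.3)
    bot.movel([*tgt,280],max_speed=200)
    print(bot.get_state()["t"])
    i=[imaging.capture(n) for n in ("wrist","scene","top")]
    z=lambda q:cv2.resize(q,(400,300))
    cv2.imwrite("pics/c6.png",np.vstack([np.hstack([z(i[0]),z(i[1][90:350,200:512])]),np.hstack([z(i[2][90:240,50:250]),z(cv2.imread("pics/s6.png")[90:290,240:506])])]))
E
```

```text
edge len 158.3173717301819 mid [508.31768195 140.95838427] edge yaw 75.83599702850086 plate [511.97807919 162.458491  ] past 21.74218080371279
past by top-view edge 23.45260760142991
22.59739420257135 [511.2919837  164.47318211] True
[511.42505591 164.48585181 119.22644845] [ 3.14120065e+00 -1.42015216e-04  1.34389833e+00] [-0.24114318 -0.10641101 -0.58118787]
24.2417
```

View pics/c6.png

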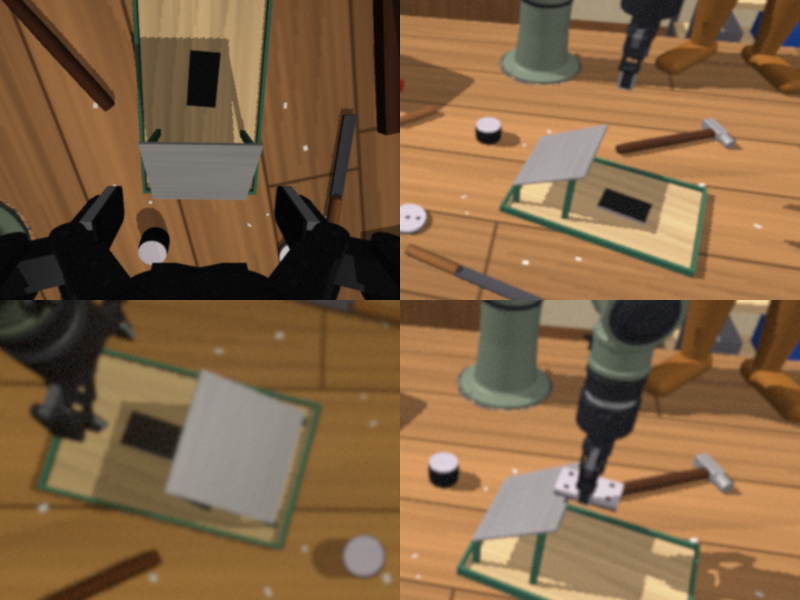

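The plate lies flat in the tray, black rubber up, at (203,78) in the wrist panel and (625,205) in the scene panel. It is well inside the rims and the gripper is clear, so I'll check once that it is still, then hand in.

```bash
python3 - <<'E'
from h import *
def meas():
    W=cam("wrist");im=imaging.capture("wrist")
    m=(im.max(2)<35).astype(np.uint8);m[190:]=0
    c=max((c for c in cv2.findContours(m,cv2.RETR_EXTERNAL,cv2.CHAIN_APPROX_NONE)[0] if cv2.pointPolygonTest(c,(260,100),False)>-20),key=cv2.contourArea)
    return cv2.minAreaRect(np.array([onz(W,*q,20)[:2] for q in c[:,0].astype(float)],np.float32))
try: print(meas()); bot.dwell(.5); print(meas())
except Exception as e: print(e)
bot.sign_off();print(bot.get_state()["t"],bot.get_state()["contact_force"])
E
```

```text
((528.85595703125, 213.74261474609375), (87.76404571533203, 47.67427062988281), 72.294677734375)
((528.8251953125, 213.63714599609375), (87.70565032958984, 47.622474670410156), 72.51090240478516)
the job is handed in; nothing more can be done
the job is handed in; nothing more can be done
```

The rectangular plate is flipped and lying in the tray with its rubber face up. I handed the job in at about 25 s of the 40 s limit; no verdict is reported.

- **What I did:** I gripped the four-hole aluminium plate across its width. I released it level about 12 mm above the ramp's top edge, with its centre about 24 mm past the edge and its long sides square to it.
- **Final checks:**
  - The wrist, scene and top pictures show the black face up, inside the rims.
  - The plate's centre measured (529, 214) mm, against my estimate of (523, 221) for the tray point.
  - Its outline measured 88 x 48 mm, which fits a plate lying flat.
  - Two looks 0.5 s apart differed by only 0.1 mm.
  - The arm was clear, well above the ramp.
- **What went wrong on the way:** The first two grasps closed on air above the plate without moving it. The reported tool tip (TCP) did not match the real fingertips: they stood about 22 mm higher when shut, and about 45 mm higher at the opening I used to grip. I found this by touching the bench and confirmed it from the plate's apparent size in the wrist camera.
- **Small disagreement:** The top and wrist cameras placed the ramp edge about 2 mm apart across it and 3–6 mm apart along it. I averaged the across-edge figure, which is the one that mattered for the drop.

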